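# Clear a stuck plunger from a dough-press barrel

### The arm

A 6-joint arm with a two-finger parallel gripper is mounted at the origin on the work surface. World frame = base frame: x ahead of the robot, y to its left, z up, the work surface at z = 0. Lengths are in m, angles in rad, forces in N, time in s.
With the tool pointing down it reaches from about 0.375 to 0.825 m from the base axis. Payload 5.5 kg.
Tool frame: the origin (TCP) lies on the front face of the gripper's body, between the roots of the fingers; the fingertips stand 73 mm ahead of it and the grasp point (between the pads) lies 54 mm ahead of it; z points along the fingers, y is the line along which they close (so a half turn about z gives the same grasp; the last joint's range is limited). The gripper opens to 85 mm and grips with 20 to 120 N. Pads are 22 mm wide; open, the fingers measure 114 mm over their backs; the gripper's body (76 mm by 85 mm) begins 54 mm behind the grasp point. The pads swing forward as they close: fully open they stand 13 mm farther back than shut.
Start: joints at [1.34, 0.314, -0.047, 1.21, 0, 1.571], TCP at [0.137, 0.584, 0.304] pointing down, gripper open.
Joint ranges: [-2.67, 2.67], [-0.69, 1.73], [-1.03, 1.25], [-2.08, 2.16], [-1.42, 1.45], [-3.14, 3.14]. Speed limits (rad/s): [2.39, 2.39, 3.01, 3.14, 3.14, 3.14].

### API

Orientations are given as a rotation vector (axis times angle).
In Python, from workcell import readout, eyes, hand_in gives the robot as it stands.
- The arm moves only by the tool apply_moves, never from a script. Its argument "series" is text: rows parted by semicolons, each of 4 numbers parted by spaces: the shift along the tool's x, y, z in mm, then the turn about the tool's z in rad. A call has 1 to 10 rows; each row is the pose to reach, as a shift and turn from the pose commanded when the call began, along the tool's axes at that moment; what a row does not reach only later rows make up. A row lasts 1/12 s, in which the tool goes at most 41.7 mm and 7.16 degrees, less where a joint would pass 70% of its speed; a pose out of reach is approached as far as the arm can. A call with a gripper value outside its range is refused whole. "claw" is the opening, from -1 (shut) to 1 (fully open), set as the call begins (left out, the last holds). The fingers move at their own pace and stop on an object; the grip force is fixed at half the most. Time passes only in rows, so rows that repeat a pose let the fingers close. It gives the time, the measured TCP pose, the force, the opening and the grip force at its end, in the units of the state.
- readout.read_state(): the state, without advancing time (a new reading comes with each control period).
- eyes.get_image(name): name is "side" or "top" or "wrist"; returns (picture, depth): 400x640x3 uint8, red, green, blue; 400x640 float32, m along the optical axis (not along the pixel's ray), 0 where there is no reading.
- eyes.camera_params(name): a dict with "fov_y" (degrees; the focal length in pixels is half the picture's height over the tangent of half this angle, whatever the lens; pixels are square), "cx", "cy" (the principal point, pixels), "dist_coeffs" ([k1, k2, p1, p2, k3] as OpenCV has them; the pictures are not rectified), "eye" and "orientation" of the camera in the world; the wrist camera has in their place "tool_from_camera" (4x4, takes a point from camera to tool coordinates, whose origin is the TCP and whose axes are the flange's). Camera axes: x right, y up, looking along -z (the intrinsics and any distortion apply to the point x, -y, -z); pixel columns grow to the right and rows downward; lengths in m; the calibration is good to about 2 mm. A picture is of the moment at which its call begins: read the wrist's pose just before it. camera_params takes no time and is no camera call.
- hand_in(): hands the job in; it is judged then, once.
The state is a dict: "t": time; "qpos": joint angles; "qd": joint speeds; "effort": joint torques, N m; "ee_pos": TCP position; "tcp_rot": TCP orientation; "force": force on the tool from outside, world axes, zero at the start; "wrist_torque": the same for the moment, N m; "gripper_width": finger opening in m; "gripper_force": force on a finger pad.
Only numpy, scipy, OpenCV 4.12 (cv2) and the standard library are available. Lean on these libraries where they do the work, as an engineer would, in place of code of your own. Each camera call takes 0.05 s, during which the arm holds its last target. There are 200 camera calls.

### The job

The white plunger is stuck inside the sloping barrel of the dough press. Take the wooden dowel from its rest, feed it through the slot of the guide plate at the barrel's upper end - the plate has slipped sideways, so feel for the slot - and push the plunger steadily out of the lower end so that it drops into the steel tray, without jamming the dowel hard against the plate or the barrel. Then draw the dowel out, lay it back in the two notches of its rest with its middle about over the middle of the rest, and leave the tray, jar, cup and cutter ring where they are.

Things in the scene. Friction and masses are not known exactly. Their poses are not given: they have to be found in the camera images.
- mouth (a point): Centre of the barrel's upper rim, on its axis, 158 mm up. A steel guide plate, 100 x 74 mm, 6 mm thick, stands square across the axis right before the rim. Its one opening is a slot 26 mm wide (along the barrel's y), 40 mm tall, centred on the axis in height but slipped up to 10.5 mm left or right of it, by an amount that is not measured: find it by feel or sight. The plate is too stiff to shift.
- outlet (a point): Centre of the barrel's open lower rim, on its axis, 90 mm up. From mouth to outlet runs the axis. Inside, sprung steel strips line the left and right walls from 10 mm past the mouth to 10 mm before the outlet; they pinch the plunger, and elsewhere leave 46 mm between them, so the dowel may run in parallel to the axis up to 12 mm to either side of it.
- plunger: White plastic cylinder, 49 mm across, 40 mm long, 60 to 125 g, stuck in the barrel, its centre within 25 mm of the middle. Origin at its centre, x along its axis. Pushing it takes about 10 to 20 N (friction varies from start to start), about the same all along the barrel. It drops out once its rear face is about 150 mm from the mouth along the axis.
- dowel: Plain round beech dowel, 22 mm across, 280 mm long, both ends alike, 60 to 105 g. Origin at its centre, x along its axis. It lies level in the notches of the rest, its middle within 12 mm of the rest's middle.
- rest: Fixed wooden rest: base board 140 x 70 mm, 10 mm thick, and two uprights 14 mm thick, centred 45 mm either side of the middle, each with a 90 degree V notch 45 mm wide; their highest points are 57 mm up. Origin on the work surface under the middle; x along the dowel's lie, z up. A dowel in the notches has its axis 50 mm up, over the x axis. It can be gripped between or outside the uprights.
- tray: Loose open steel tray, 200 x 140 mm, 50 mm high, walls 3 mm, 0.6 kg, standing under the barrel's outlet. Origin at the centre of its underside; x along its long side, z up.
- jar: Bystander: closed amber glass jar, 70 mm across, 100 mm tall, origin at the centre of its underside.
- cup: Bystander: open steel cup, 80 mm across the rim, 80 mm tall, origin at the centre of its underside.
- cutter: Bystander: plain steel pastry-cutter ring, 70 mm across, 45 mm high, wall 3 mm, standing flat; origin at the centre of its underside.
- barrel: Bright straight round tube fixed on a dark steel stand: 160 mm long, bore 52 mm, outside 58 mm, collar 68 mm across at the upper mouth. Origin at the middle of its axis, 124 mm above the work surface; x along the axis from the mouth to the outlet, sloping 25 degrees (0.436 rad) below level; y level. Carries a slotted guide plate before the mouth (see mouth).
There are look-alikes about, which are no part of the job. What is shaped like the rest but red or yellow is not meant.

How it is judged:
On the way, in this order (a step that is already met when the one before it is completed fails the run):
1. the dowel presses on the plunger inside the barrel (contact force between dowel and plunger above 2 N and x of dowel in the frame of barrel below -0.06 m), for 0.1 s.
2. the plunger has dropped into the tray (x of plunger in the frame of tray between -0.095 and 0.095 m and y of plunger in the frame of tray between -0.065 and 0.065 m and z of plunger in the frame of tray between 0 and 0.042 m), for 0.2 s.
At the end, for the whole second after the job is handed in: The plunger lies at rest inside the tray. The dowel lies at rest in both notches of its rest: its centre within 35 mm of the rest's middle lengthwise, within 8 mm sideways, 42 to 57 mm above the rest's origin, aligned with it within 0.1 rad (all of step 2 and x of dowel in the frame of rest between -0.035 and 0.035 m and y of dowel in the frame of rest between -0.008 and 0.008 m and z of dowel in the frame of rest between 0.042 and 0.057 m and angle between the x axis of dowel and the x axis of rest, either way round below 0.1 rad and linear speed of each of plunger, dowel below 0.02 m/s and angular speed of dowel below 0.1 rad/s); the robot touches nothing.
It fails at once if the dowel is jammed against the barrel or its guide plate with more than 40 N (contact force between dowel and barrel above 40 N).
It fails at once if the tray is moved more than 30 mm (distance of tray from where it was at the start of the episode above 0.03 m).
It fails at once if the jar is moved more than 25 mm (distance of jar from where it was at the start of the episode above 0.025 m).
It fails at once if the cup is moved more than 25 mm (distance of cup from where it was at the start of the episode above 0.025 m).
It fails at once if the cutter is moved more than 25 mm (distance of cutter from where it was at the start of the episode above 0.025 m).
It also fails if it takes over 70 s, if anything falls off the work surface, if the arm or the gripper's body presses on something with over 40 N, if the wrist force passes 120 N, or if a joint passes its speed limit or range.

## Working session

There is one attempt and no reset: what is moved stays moved. The work goes in short steps, Python scripts to look and compute and a tool call to move; the robot and the scene stay as the last step left them, time stands still between calls to the robot, and variables do not carry over. Pictures are saved under pics/ and viewed, at most 10 in all, crops included, and the job is handed in when it is done.

Besides the shell and the picture viewer there is one more tool, called after "Emit:" as name(argument=value, ...), one argument or row to a line, values as JSON. apply_moves: Moves the arm, as the interface text tells. Its arguments: {"type":"object","properties":{"series":{"type":"string"},"claw":{"type":"number"}},"required":["series"]}

```bash
mkdir -p pics; ls
cat > h.py <<'E'
import numpy as np, cv2
from scipy.spatial.transform import Rotation as R
from workcell import readout, eyes
def K(p):
    f=200/np.tan(np.radians(p["fov_y"])/2); return np.array([[f,0,p["cx"]],[0,f,p["cy"]],[0,0,1]])
def pose(name,p,st=None):
    if name=="wrist":
        T=np.eye(4);T[:3,:3]=R.from_rotvec(st["tcp_rot"]).as_matrix();T[:3,3]=st["ee_pos"]
        return T@np.array(p["tool_from_camera"])
    T=np.eye(4);o=np.array(p["orientation"],float)
    T[:3,:3]=o if o.shape==(3,3) else R.from_rotvec(o).as_matrix() if o.size==3 else R.from_quat(o).as_matrix()
    T[:3,3]=p["eye"];return T
def cloud(name,d,st=None):
    p=eyes.camera_params(name);k=K(p)
    v,u=np.mgrid[0:400,0:640]
    n=cv2.undistortPoints(np.stack([u,v],-1).reshape(-1,1,2).astype(float),k,np.array(p["dist_coeffs"],float)).reshape(400,640,2)
    P=np.stack([n[...,0]*d,-n[...,1]*d,-d],-1)
    T=pose(name,p,st);W=P@T[:3,:3].T+T[:3,3];W[d<=0]=np.nan
    return W
E
python3 - <<'E'
from h import *
s=readout.read_state();print(s)
for n in("side","top","wrist"):
    print(n,eyes.camera_params(n))
    st=readout.read_state();im,d=eyes.get_image(n)
    cv2.imwrite(f"pics/{n}0.png",im[...,::-1]);np.savez(f"{n}0.npz",im=im,d=d,W=cloud(n,d,st))
E
```

```text
pics
{'t': 0.0, 'qpos': array([ 1.34001050e+00,  3.14192086e-01, -4.80709328e-02,  1.21019783e+00,
        2.63808343e-05,  1.57080074e+00]), 'qd': array([ 0.00041703,  0.00060635,  0.00044744,  0.00120432,  0.00039125,
       -0.00041564]), 'effort': array([-5.70238103e-05, -5.39591110e+01,  3.39750016e+01,  1.93398236e-02,
        1.88139143e-04, -6.52047802e-06]), 'ee_pos': array([0.13713565, 0.58365426, 0.30305838]), 'tcp_rot': array([-3.61695249e-01, -3.12048161e+00,  2.59228233e-03]), 'force': array([-0.28988999, -0.20042923,  0.00396851]), 'wrist_torque': array([-0.02428062,  0.04205094, -0.02794775]), 'gripper_force': 0.0, 'gripper_width': 0.08521652004033811}
side {'fov_y': 53.535669397163154, 'cx': 314.271095518177, 'cy': 202.5472149188047, 'dist_coeffs': array([-0.07955086,  0.        ,  0.        ,  0.        ,  0.        ]), 'eye': array([ 0.42429195, -1.00509035,  0.6580932 ]), 'orientation': array([ 1.00791223, -0.06887372, -0.15286306])}
top {'fov_y': 52.931632760071174, 'cx': 323.4584390681, 'cy': 197.45842326544116, 'dist_coeffs': array([-0.07801025,  0.        ,  0.        ,  0.        ,  0.        ]), 'eye': array([ 0.38927934, -0.18261342,  1.01395395]), 'orientation': array([ 0.17603825, -0.12659208, -1.5383562 ])}
wrist {'fov_y': 62.0087464793882, 'cx': 319.57382214916635, 'cy': 205.59965616223332, 'dist_coeffs': array([-0.03760533,  0.        ,  0.        ,  0.        ,  0.        ]), 'tool_from_camera': array([[ 1.13220050e-03,  9.60907930e-01,  2.76865795e-01,
         7.01150273e-02],
       [ 9.99998983e-01, -8.47976695e-04, -1.14630200e-03,
        -1.83709296e-04],
       [-8.66714944e-04,  2.76866812e-01, -9.60907913e-01,
        -7.02446262e-02],
       [ 0.00000000e+00,  0.00000000e+00,  0.00000000e+00,
         1.00000000e+00]])}
```

View pics/side0.png

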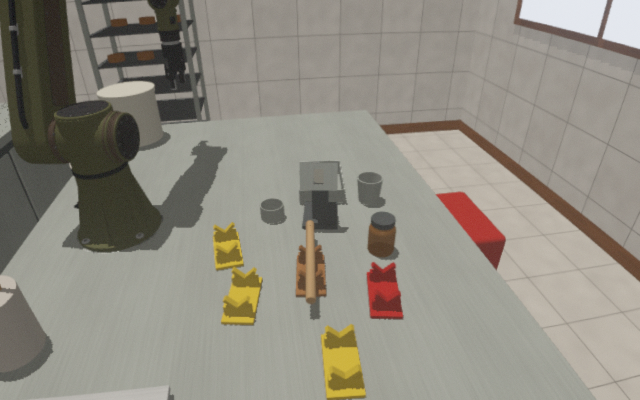

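View pics/top0.png

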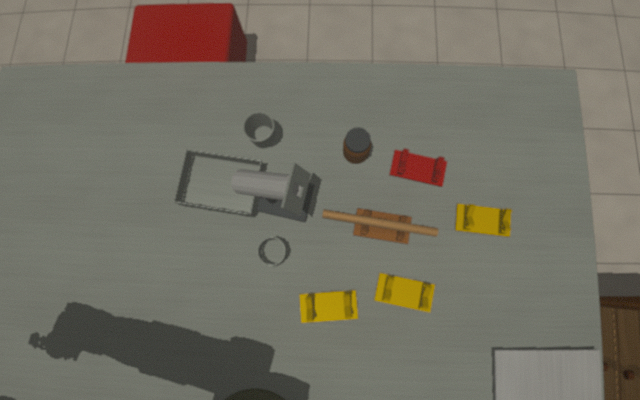

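The top view shows the wooden dowel from (325,213) to (436,232), on its brown rest at (383,226). The guide plate is near (300,188), the barrel runs to (235,182), and the tray is at (220,183). The jar, cup and cutter are at (357,145), (260,128) and (273,250).

Run:
```python
from h import *
z=np.load("top0.npz");W=z["W"];im=z["im"]
for n,(u,v) in dict(table=(450,120),end1=(327,213),end2=(434,232),dmid=(380,222),plate=(300,185),slot=(301,191),barrel=(255,183),traywall=(183,180),jar=(357,136),cup=(260,118),cutter=(273,240),cutter2=(287,250)).items(): print(n,W[v,u].round(4))
hsv=cv2.cvtColor(im,cv2.COLOR_RGB2HSV)
# dowel: orange-ish pixels higher than 0.045
m=(hsv[...,1]>90)&(hsv[...,0]<25)&(W[...,2]>0.053)
m[:,:315]=0;m[:,445:]=0;m[:200]=0;m[240:]=0
P=W[m];x=P[:,:2];c=x.mean(0);_,_,V=np.linalg.svd(x-c);print("dowel",len(P),c,V[0],np.degrees(np.arctan2(V[0][1],V[0][0])),((x-c)@V[0]).min(),((x-c)@V[0]).max(),P[:,2].max())
cr=im[110:270,170:330];cv2.imwrite("pics/c1.png",cv2.resize(cr,(600,600),interpolation=cv2.INTER_CUBIC)[...,::-1])
# wood at lower heights = rest base/uprights
m=(hsv[...,1]>90)&(hsv[...,0]<25)&(W[...,2]>0.006)&(W[...,2]<0.016);m[:,:340]=0;m[:,420:]=0;m[:200]=0;m[250:]=0
P=W[m][:,:2].astype(np.float32);print("rest",len(P),cv2.minAreaRect(P))
```

```text
table [ 0.8087 -0.4813 -0.0039]
end1 [ 0.5387 -0.1591  0.0554]
end2 [ 0.4987 -0.4153  0.0581]
dmid [ 0.5196 -0.2865  0.058 ]
plate [ 0.5845 -0.1002  0.1522]
slot [ 0.5732 -0.102   0.142 ]
barrel [0.5883 0.0016 0.1455]
traywall [0.6194 0.2153 0.0267]
jar [ 0.7207 -0.2268  0.0969]
cup [0.7827 0.0206 0.0478]
cutter [ 4.745e-01 -2.290e-02  3.000e-04]
cutter2 [ 0.4502 -0.06    0.0036]
dowel 898 [ 0.51886654 -0.28559926] [0.139958   0.99015744] 81.95458434204687 -0.13893441932111614 0.13845605907720526 0.06378085589370741
rest 693 ((0.5177375078201294, -0.29725396633148193), (0.13811944425106049, 0.06902041286230087), 81.86013793945312)
```

View pics/c1.png

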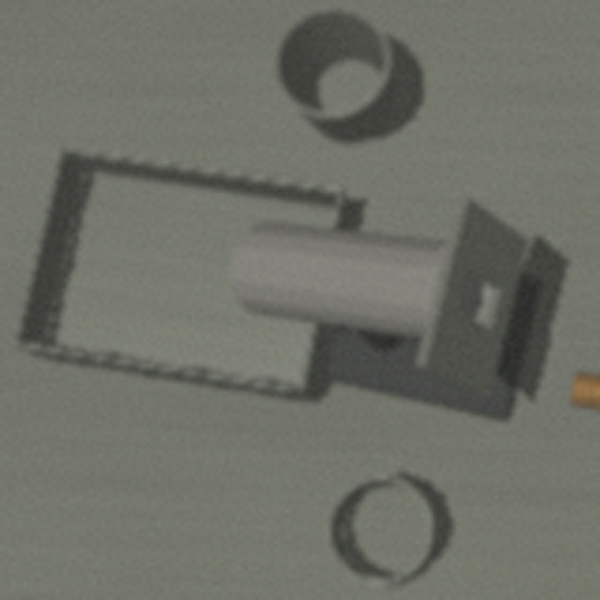

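```bash
cat >> h.py <<'E'
from scipy.optimize import least_squares
def fitbarrel(P,x0):
    # params: centre cx,cy, yaw, cz ; slope 25deg, radius 29
    def f(q):
        a=np.array([np.cos(q[2])*np.cos(.4363),np.sin(q[2])*np.cos(.4363),-np.sin(.4363)])
        v=P-np.array([q[0],q[1],q[3]]);t=v@a
        r=np.linalg.norm(v-t[:,None]*a,axis=1)-.029
        return r
    s=least_squares(f,x0,loss="soft_l1",f_scale=.002)
    return s.x,f
E
python3 - <<'E'
from h import *
for cam in("top","side"):
    z=np.load(cam+"0.npz");W=z["W"];P=W.reshape(-1,3)
    g=np.array([.585,-.01,.124]);yaw=np.radians(90)
    for it in range(4):
        a=np.array([np.cos(yaw)*np.cos(.4363),np.sin(yaw)*np.cos(.4363),-np.sin(.4363)])
        v=P-g;t=v@a;r=np.linalg.norm(v-t[:,None]*a,axis=1)
        m=(t>-.04)&(t<.078)&(abs(r-.029)<(.012 if it<2 else .006))&(P[:,2]>.09)
        q,f=fitbarrel(P[m],[g[0],g[1],yaw,.124]); 
        # fix centre by z=0.124 along axis cannot (slope const) -> slide so cz=.124
        s=(q[3]-.124)/np.sin(.4363);g=np.array([q[0],q[1],q[3]])+s*np.array([np.cos(q[2])*np.cos(.4363),np.sin(q[2])*np.cos(.4363),-np.sin(.4363)]);yaw=q[2]
    print(cam,m.sum(),g,np.degrees(yaw),np.std(f(q)))
    e=P[(r<.032)&(t>-.12)&(t<.15)&(P[:,2]>.08)]; tt=(e-g)@a; print("axial extent",np.percentile(tt,[0,1,2,98,99,100]))
    # plate points in barrel frame
    Y=np.array([-np.sin(yaw),np.cos(yaw),0]);Z=np.cross(a,Y)
    B=np.stack([v@a,v@Y,v@Z],-1).reshape(400,640,3)
    m=(abs(B[...,0]+.086)<.012)&(abs(B[...,1])<.07)&(abs(B[...,2])<.06)
    Q=B[m];print("plate",m.sum(),np.median(Q[:,0]),np.percentile(Q[:,1],[1,99]),np.percentile(Q[:,2],[1,99]))
    zz=np.load(cam+"0.npz");np.save(cam+"B.npy",B)
E
```

```text
top 1043 [ 0.59015708 -0.02118306  0.124     ] 78.4295622947358 0.00104154003850463
axial extent [-0.08603681 -0.08502102 -0.08480125  0.07878719  0.08051812  0.0839977 ]
plate 879 -0.08369406359271243 [-0.04634996  0.05249841] [-0.03723994  0.03815607]
side 23 [ 0.58440765 -0.01834777  0.124     ] 137.15875801307322 0.0020644811915439694
axial extent [-0.10213151 -0.09958488 -0.09920429 -0.02193295 -0.02086852 -0.00329621]
plate 175 -0.0946045188328728 [0.04372159 0.06978413] [-0.03128052  0.03747411]
```

```bash
cat >> h.py <<'E'
def yaw_now(s): 
    x=R.from_rotvec(s["tcp_rot"]).as_matrix()[:,0];return np.degrees(np.arctan2(x[1],x[0]))
def go(target,yaw=None,n=10):
    s=readout.read_state();M=R.from_rotvec(s["tcp_rot"]).as_matrix()
    d=M.T@(np.array(target)-s["ee_pos"])*1000
    t=0 if yaw is None else -np.radians((yaw-yaw_now(s)+180)%360-180)
    print("t",round(s["t"],2),"ee",s["ee_pos"].round(4),"yaw",yaw_now(s).round(2),"tilt",M[2].round(4),"F",np.round(s["force"],1))
    print("total",d.round(1),round(t,4),"rows>=",round(max(np.linalg.norm(d)/41.7,abs(t)/.125),1))
    print(";".join("%.0f %.0f %.0f %.3f"%(*(d*i/n),t*i/n) for i in range(1,n+1)))
E
python3 - <<'E'
from h import *
s=readout.read_state()
p=s["ee_pos"];A=np.array([.578,-.075,.33]);y=yaw_now(s)
go(p+(A-p)*.5,y+.5*((-101.6-y)%360),10)
E
```

```text
t 0.15 ee [0.1372 0.5837 0.3032] yaw 166.78 tilt [-0.     -0.0014 -1.    ] F [0.5 0.9 0.1]
total [-289.9 -270.2  -13. ] -0.7995 rows>= 9.5
-29 -27 -1 -0.080;-58 -54 -3 -0.160;-87 -81 -4 -0.240;-116 -108 -5 -0.320;-145 -135 -7 -0.400;-174 -162 -8 -0.480;-203 -189 -9 -0.560;-232 -216 -10 -0.640;-261 -243 -12 -0.720;-290 -270 -13 -0.800
```

Emit:
apply_moves(
  series="-29 -27 -1 -0.080;-58 -54 -3 -0.160;-87 -81 -4 -0.240;-116 -108 -5 -0.320;-145 -135 -7 -0.400;-174 -162 -8 -0.480;-203 -189 -9 -0.560;-232 -216 -10 -0.640;-261 -243 -12 -0.720;-290 -270 -13 -0.800",
)

```text
t: 0.98
ee_pos: [0.3583, 0.2531, 0.3171]
tcp_rot: [-0.889, 3.013, 0.0]
force: [1.4, 0.8, -0.7]
gripper_width: 0.0851
gripper_force: 0.0
```

```bash
python3 -c "
from h import *
go([.578,-.075,.33],-101.6,10)"
```

```text
t 0.98 ee [0.3583 0.2531 0.3171] yaw -147.14 tilt [-3.e-04 -0.e+00 -1.e+00] F [ 1.4  0.8 -0.7]
total [  -6.5 -394.8  -12.9] -0.7948 rows>= 9.5
-1 -39 -1 -0.079;-1 -79 -3 -0.159;-2 -118 -4 -0.238;-3 -158 -5 -0.318;-3 -197 -6 -0.397;-4 -237 -8 -0.477;-5 -276 -9 -0.556;-5 -316 -10 -0.636;-6 -355 -12 -0.715;-6 -395 -13 -0.795
```

Emit:
apply_moves(
  series="-1 -39 -1 -0.079;-1 -79 -3 -0.159;-2 -118 -4 -0.238;-3 -158 -5 -0.318;-3 -197 -6 -0.397;-4 -237 -8 -0.477;-5 -276 -9 -0.556;-5 -316 -10 -0.636;-6 -355 -12 -0.715;-6 -395 -13 -0.795",
)

```text
t: 1.82
ee_pos: [0.5764, -0.0764, 0.3298]
tcp_rot: [-1.985, 2.435, 0.0]
force: [1.5, 0.5, -0.1]
gripper_width: 0.0853
gripper_force: 0.0
```

Emit:
apply_moves(
  series="0 0 0 0;0 0 0 0",
)

```text
t: 1.98
ee_pos: [0.5762, -0.0764, 0.329]
tcp_rot: [1.975, -2.442, -0.001]
force: [-0.4, 0.9, -0.2]
gripper_width: 0.0853
gripper_force: 0.0
```

Run:
```python
from h import *
st=readout.read_state();im,d=eyes.get_image("wrist")
print(st["ee_pos"],yaw_now(st),st["force"])
W=cloud("wrist",d,st);np.savez("w1.npz",im=im,d=d,W=W);cv2.imwrite("pics/w1.png",im[...,::-1])
print(st["qpos"].round(2))
```

```text
[ 0.57624542 -0.07638117  0.32898338] -102.05126592188739 [-0.40424371  0.92010973 -0.22565813]
[-0.13  0.27 -0.05  1.25  0.   -1.49]
```

View pics/w1.png

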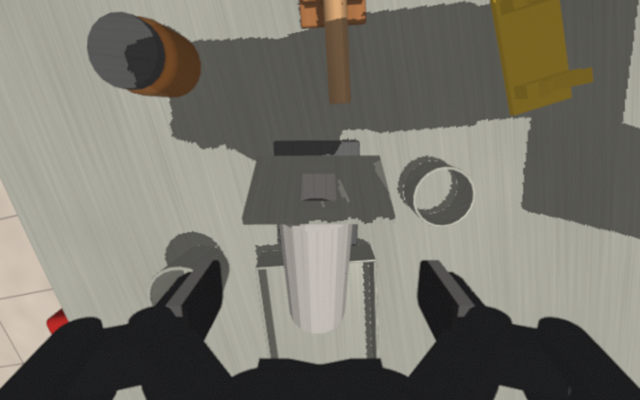

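The wrist view shows the plate spanning (243..395, 156..223). The slot is at (303..336, 173..199), the barrel is below it, and the dowel tip is at (338,103).

Run:
```python
from h import *
z=np.load("w1.npz");W=z["W"];im=z["im"];P=W.reshape(-1,3)
print("table",np.nanmedian(W[300:360,310:330,2]),W[130,560],W[60,230])
g=np.array([.590,-.021,.124]);yaw=np.radians(78.4)
for it in range(5):
    a=np.array([np.cos(yaw)*np.cos(.4363),np.sin(yaw)*np.cos(.4363),-np.sin(.4363)])
    v=P-g;t=v@a;r=np.linalg.norm(v-t[:,None]*a,axis=1)
    m=(t>-.04)&(t<.078)&(abs(r-.029)<(.012 if it<2 else .006))&(P[:,2]>.09)
    q,f=fitbarrel(P[m],[g[0],g[1],yaw,.124])
    yaw=q[2];a=np.array([np.cos(yaw)*np.cos(.4363),np.sin(yaw)*np.cos(.4363),-np.sin(.4363)])
    s=(q[3]-.124)/np.sin(.4363);g=np.array([q[0],q[1],q[3]])+s*a
print(m.sum(),g,np.degrees(yaw),np.std(f(q)))
v=P-g;Y=np.array([-np.sin(yaw),np.cos(yaw),0]);Z=np.cross(a,Y)
B=np.stack([v@a,v@Y,v@Z],-1).reshape(400,640,3)
m=(abs(B[...,0]+.088)<.012)&(abs(B[...,1])<.07)&(abs(B[...,2])<.06)
Q=B[m];print("plate x",np.median(Q[:,0]),"y",np.percentile(Q[:,1],[.5,99.5]),"z",np.percentile(Q[:,2],[.5,99.5]))
tt=B[...,0][(np.linalg.norm(B[...,1:],axis=-1)<.033)&(B[...,0]>0)&(B[...,0]<.12)];print("outlet",np.percentile(tt,[98,99.5,100]))
# slot: rays intersect plate front plane
p=eyes.camera_params("wrist");T=pose("wrist",p,readout.read_state())
x0=np.median(Q[:,0])
def onplate(u,v_):
    n=cv2.undistortPoints(np.array([[[u,v_]]],float),K(p),np.array(p["dist_coeffs"])).ravel()
    d=T[:3,:3]@np.array([n[0],-n[1],-1]);o=T[:3,3]
    s=((g+x0*a-o)@a)/(d@a);X=o+s*d-g;return (X@Y).round(4),(X@Z).round(4)
for u,v_ in((303,186),(336,186),(319,173),(319,199),(243,223),(395,218),(258,156),(380,156)):print(u,v_,onplate(u,v_))
for v_ in(178,186,192): print(im[v_,294:344:1].mean(-1).astype(int).tolist()); 
print((B[186,296:344,0]*1000).round().tolist())
```

```text
table 0.11861051879167403 [ 0.28428417 -0.06457288  0.00121676] [ 6.47859733e-01 -2.18708146e-01 -8.61146617e-05]
4618 [ 0.59184629 -0.01771897  0.124     ] 78.34104208777973 0.00040352564167760716
plate x -0.08762880892801655 y [-0.04711734  0.05212624] z [-0.03707635  0.03739106]
outlet [0.0764078  0.0777953  0.07931275]
303 186 (np.float64(-0.0073), np.float64(0.0053))
336 186 (np.float64(0.0164), np.float64(0.0055))
319 173 (np.float64(0.0042), np.float64(-0.0106))
319 199 (np.float64(0.0041), np.float64(0.0199))
243 223 (np.float64(-0.0441), np.float64(0.0431))
395 218 (np.float64(0.0529), np.float64(0.0392))
258 156 (np.float64(-0.0451), np.float64(-0.0346))
380 156 (np.float64(0.0536), np.float64(-0.0337))
[83, 85, 83, 83, 84, 84, 83, 85, 94, 98, 99, 99, 97, 98, 98, 97, 99, 99, 97, 95, 96, 98, 99, 99, 98, 99, 100, 99, 99, 99, 98, 95, 95, 97, 99, 98, 99, 99, 98, 98, 95, 88, 82, 82, 82, 85, 83, 82, 83, 86]
[85, 83, 83, 83, 83, 82, 82, 89, 94, 98, 98, 98, 98, 98, 97, 97, 98, 100, 99, 96, 95, 97, 99, 99, 99, 99, 99, 98, 100, 99, 98, 94, 95, 97, 98, 98, 98, 98, 98, 96, 97, 92, 85, 85, 96, 102, 106, 109, 104, 93]
[85, 82, 83, 83, 85, 81, 82, 92, 95, 98, 97, 98, 98, 97, 99, 97, 97, 99, 99, 95, 96, 98, 98, 99, 99, 99, 97, 96, 98, 100, 98, 95, 97, 97, 100, 99, 97, 97, 98, 97, 97, 94, 86, 82, 81, 87, 101, 107, 108, 107]
[-88.0, -87.0, -88.0, -87.0, -88.0, -67.0, -66.0, -66.0, -66.0, -66.0, -65.0, -64.0, -65.0, -65.0, -64.0, -65.0, -64.0, -64.0, -64.0, -64.0, -64.0, -64.0, -65.0, -64.0, -64.0, -64.0, -64.0, -64.0, -65.0, -64.0, -66.0, -66.0, -66.0, -66.0, -66.0, -67.0, -67.0, -67.0, -68.0, -68.0, -87.0, -89.0, -88.0, -88.0, -88.0, -88.0, -88.0, -88.0]
```

```bash
python3 -c "
from h import *
go([.508,-.360,.20],-98.1,10)"
```

```text
t 2.03 ee [ 0.5755 -0.0751  0.3291] yaw -101.97 tilt [-2.0e-04  1.6e-03 -1.0e+00] F [-0.1  0.2 -0.1]
total [292.7   6.8 129.1] -0.0675 rows>= 7.7
29 1 13 -0.007;59 1 26 -0.014;88 2 39 -0.020;117 3 52 -0.027;146 3 65 -0.034;176 4 77 -0.041;205 5 90 -0.047;234 5 103 -0.054;263 6 116 -0.061;293 7 129 -0.068
```

Emit:
apply_moves(
  series="29 1 13 -0.007;59 1 26 -0.014;88 2 39 -0.020;117 3 52 -0.027;146 3 65 -0.034;176 4 77 -0.041;205 5 90 -0.047;234 5 103 -0.054;263 6 116 -0.061;293 7 129 -0.068",
)

```text
t: 2.87
ee_pos: [0.5084, -0.3592, 0.2006]
tcp_rot: [-2.064, 2.368, 0.001]
force: [0.3, 0.3, 0.7]
gripper_width: 0.0854
gripper_force: 0.0
```

Emit:
apply_moves(
  series="0 0 0 0;0 0 0 0;0 0 0 0",
)

```text
t: 3.12
ee_pos: [0.5089, -0.3584, 0.2012]
tcp_rot: [-2.063, 2.369, 0.001]
force: [-0.1, 0.7, 0.2]
gripper_width: 0.0849
gripper_force: 0.0
```

Run:
```python
from h import *
st=readout.read_state();im,d=eyes.get_image("wrist")
W=cloud("wrist",d,st);np.savez("w2.npz",im=im,d=d,W=W);cv2.imwrite("pics/w2.png",im[...,::-1])
hsv=cv2.cvtColor(im,cv2.COLOR_RGB2HSV)
m=(hsv[...,1]>70)&(hsv[...,0]<25)&(W[...,2]>0.0565)&(W[...,2]<.07)&(abs(W[...,0]-.515)<.04)
P=W[m];c=P[:,:2].mean(0);_,_,V=np.linalg.svd(P[:,:2]-c);V=V[0]*np.sign(V[0][1]);e=(P[:,:2]-c)@V
print(len(P),c,np.degrees(np.arctan2(V[1],V[0])),e.min(),e.max(),"mid",c+V*(e.min()+e.max())/2,np.percentile(P[:,2],98))
print("yend tail",c+V*e.min(),"front",c+V*e.max())
print("gripline at y=-.36:",c+V*((-.36-c[1])/V[1]))
m=(hsv[...,1]>70)&(hsv[...,0]<25)&(W[...,2]>0.006)&(W[...,2]<.016)&(abs(W[...,0]-.515)<.06)
Q=W[m][:,:2].astype(np.float32);print("rest",len(Q),cv2.minAreaRect(Q))
go([.508,-.360,.104],-98.1,10)
```

```text
6066 [ 0.51219685 -0.34256814] 81.96976007447752 -0.08288580383942853 0.10364936903735789 mid [ 0.51364714 -0.33228816] 0.06156184648717103
yend tail [ 0.50061806 -0.42464121] front [ 0.52667623 -0.23993511]
gripline at y=-.36: [ 0.50973758 -0.36      ]
rest 5559 ((0.5217781662940979, -0.36616575717926025), (0.09335317462682724, 0.28337758779525757), 2.931145429611206)
t 3.17 ee [ 0.5093 -0.3583  0.2016] yaw -97.86 tilt [-3.e-04 -5.e-04 -1.e+00] F [0.6 0.  0.1]
total [ 1.9  1.1 97.6] 0.0042 rows>= 2.3
0 0 10 0.000;0 0 20 0.001;1 0 29 0.001;1 0 39 0.002;1 1 49 0.002;1 1 59 0.003;1 1 68 0.003;1 1 78 0.003;2 1 88 0.004;2 1 98 0.004
```

View pics/w2.png

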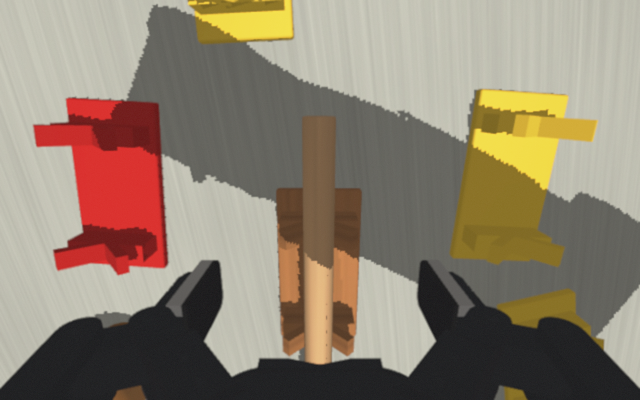

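The wrist view shows the dowel's tail end at (319,117). The rest's base is at (277..360, 188..350), and the red and yellow look-alikes stand on both sides. The measurements match the given heights, so I'm grasping 82 mm behind the dowel's centre.

```bash
python3 -c "
from h import *
go([.5087,-.3672,.103],-98.03,5)"
```

```text
t 3.17 ee [ 0.5093 -0.3583  0.2016] yaw -97.86 tilt [-3.e-04 -5.e-04 -1.e+00] F [0.6 0.  0.1]
total [ 8.9 -0.6 98.6] 0.003 rows>= 2.4
2 -0 20 0.001;4 -0 39 0.001;5 -0 59 0.002;7 -0 79 0.002;9 -1 99 0.003
```

Emit:
apply_moves(
  series="9 -1 20 0.003;9 -1 45 0.003;9 -1 70 0.003;9 -1 90 0.003;9 -1 98 0.003;9 -1 98 0.003;9 -1 98 0.003",
)

```text
t: 3.75
ee_pos: [0.5092, -0.3682, 0.1038]
tcp_rot: [-2.06, 2.371, -0.001]
force: [-0.2, -0.6, -0.0]
gripper_width: 0.0851
gripper_force: 0.0
```

Emit:
apply_moves(
  series="0 0 0 0;0 0 0 0;0 0 0 0;0 0 0 0;0 0 0 0;0 0 0 0;0 0 0 0;0 0 0 0",
  claw=-1,
)

```text
t: 4.42
ee_pos: [0.5084, -0.3692, 0.1033]
tcp_rot: [2.058, -2.373, 0.001]
force: [-2.4, -0.1, 5.2]
gripper_width: 0.0204
gripper_force: 58.5
```

```bash
cat >> h.py <<'E'
g0=np.array([.5918,-.0177]);YW=np.radians(78.34)
def grip(u,z,off=.0035):
    "TCP target for grasp at horizontal u along barrel heading, height z, lateral off"
    xy=g0+u*np.array([np.cos(YW),np.sin(YW)])+off*np.array([-np.sin(YW),np.cos(YW)])
    return [*xy,z+.0533]
def bar(s=None):
    s=s or readout.read_state();d=s["ee_pos"][:2]-g0
    return d@[np.cos(YW),np.sin(YW)],d@[-np.sin(YW),np.cos(YW)],s["ee_pos"][2]-.0533
E
python3 -c "
from h import *
go(grip(-.334,.158),-101.66,8)"
```

```text
t 4.42 ee [ 0.5084 -0.3692  0.1033] yaw -98.12 tilt [ 4.e-04 -0.e+00 -1.e+00] F [-2.4 -0.1  5.2]
total [ -26.6   -8.8 -108. ] 0.0617 rows>= 2.7
-3 -1 -13 0.008;-7 -2 -27 0.015;-10 -3 -40 0.023;-13 -4 -54 0.031;-17 -5 -67 0.039;-20 -7 -81 0.046;-23 -8 -94 0.054;-27 -9 -108 0.062
```

Emit:
apply_moves(
  series="0 0 -12 0;0 0 -30 0;0 0 -50 0.01;-8 -3 -70 0.025;-16 -6 -88 0.04;-24 -8 -102 0.055;-27 -9 -108 0.062;-27 -9 -108 0.062;-27 -9 -108 0.062;-27 -9 -108 0.062",
)

```text
t: 5.25
ee_pos: [0.5206, -0.3435, 0.2098]
tcp_rot: [1.984, -2.435, -0.002]
force: [0.8, -0.3, -1.4]
gripper_width: 0.02
gripper_force: 58.7
```

Run:
```python
from h import *
go(grip(-.284,.158),-101.66,6);print(bar())
for n in("side","top"):
    st=readout.read_state();im,d=eyes.get_image(n);W=cloud(n,d)
    np.savez(n+"1.npz",im=im,d=d,W=W)
    hsv=cv2.cvtColor(im,cv2.COLOR_RGB2HSV)
    m=(hsv[...,1]>80)&(hsv[...,0]<25)&(W[...,2]>0.11)&(W[...,2]<.22)&(abs(W[...,0]-.53)<.1)&(abs(W[...,1]+.28)<.22)
    P=W[m];P=P[abs(P[:,2]-np.median(P[:,2]))<.04];c=P.mean(0);V=np.linalg.svd(P-c)[2][0];V*=np.sign(V[1]);e=(P-c)@V
    print(n,len(P),c,"yaw",np.degrees(np.arctan2(V[1],V[0])),"pitch",np.degrees(np.arcsin(V[2])),"front",c+V*e.max(),"tail",c+V*e.min())
```

```text
t 5.25 ee [ 0.5206 -0.3435  0.2098] yaw -101.66 tilt [-4.0e-04  1.6e-03 -1.0e+00] F [ 0.8 -0.3 -1.4]
total [-49.4  -0.4  -1.5] -0.0 rows>= 1.2
-8 -0 -0 -0.000;-16 -0 -0 -0.000;-25 -0 -1 -0.000;-33 -0 -1 -0.000;-41 -0 -1 -0.000;-49 -0 -1 -0.000
(np.float64(-0.3334195957405984), np.float64(0.0038867420333632166), np.float64(0.15652759977465502))
side 365 [ 0.5195981  -0.35615985  0.16288643] yaw 79.29558988348025 pitch 2.876159954699707 front [ 0.53398464 -0.28005336  0.16677779] tail [ 0.51119696 -0.40060286  0.16061404]
top 759 [ 0.54519854 -0.21248881  0.16213972] yaw 78.42139594227748 pitch -0.04314752602461899 front [ 0.56326939 -0.12428728  0.16207192] tail [ 0.5270419  -0.30110905  0.16220784]
```

Emit:
apply_moves(
  series="-8 0 -1 0;-16 0 -1 0;-22 0 -1 0;-28 0 -1 0;-33 0 -1 0;-37 0 -1 0;-37 0 -1 0",
)

```text
t: 5.93
ee_pos: [0.529, -0.3063, 0.212]
tcp_rot: [-1.985, 2.435, 0.0]
force: [0.2, 0.6, -1.2]
gripper_width: 0.0203
gripper_force: 58.7
```

Emit:
apply_moves(
  series="-4 0 0 0;-8 0 0 0;-12 0 0 0;-12 0 0 0",
)

```text
t: 6.27
ee_pos: [0.5312, -0.2948, 0.2119]
tcp_rot: [-1.985, 2.435, 0.001]
force: [-0.2, 0.2, -0.7]
gripper_width: 0.0204
gripper_force: 58.7
```

Run:
```python
from h import *
print(bar(),readout.read_state()["wrist_torque"])
go(grip(-.277,.195),-101.66,8)
go(grip(-.259,.2555),-101.66,8)
im,d=eyes.get_image("top");cv2.imwrite("pics/c2.png",cv2.resize(im[130:250,230:390],(800,600),interpolation=cv2.INTER_CUBIC)[...,::-1])
```

```text
(np.float64(-0.2836454094916392), np.float64(0.0032983924520878787), np.float64(0.15856666515501522)) [-0.06615457 -0.00986401  0.044596  ]
t 6.27 ee [ 0.5312 -0.2948  0.2119] yaw -101.63 tilt [-4.e-04  2.e-04 -1.e+00] F [-0.2  0.2 -0.7]
total [ -6.7   0.2 -36.4] 0.0005 rows>= 0.9
-1 0 -5 0.000;-2 0 -9 0.000;-2 0 -14 0.000;-3 0 -18 0.000;-4 0 -23 0.000;-5 0 -27 0.000;-6 0 -32 0.000;-7 0 -36 0.000
t 6.27 ee [ 0.5312 -0.2948  0.2119] yaw -101.63 tilt [-4.e-04  2.e-04 -1.e+00] F [-0.2  0.2 -0.7]
total [-24.7   0.2 -96.9] 0.0005 rows>= 2.4
-3 0 -12 0.000;-6 0 -24 0.000;-9 0 -36 0.000;-12 0 -48 0.000;-15 0 -61 0.000;-19 0 -73 0.000;-22 0 -85 0.000;-25 0 -97 0.000
```

View pics/c2.png

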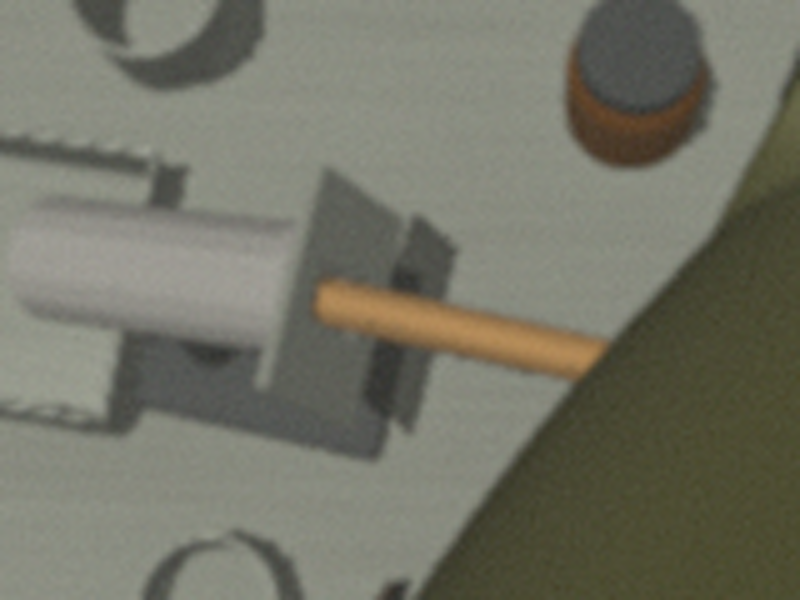

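The crop shows the dowel tip entering the slot at (325,295), and the wrist reads no force. Next I lift the gripper so the slot's upper edge tips the dowel nose-down.

Emit:
apply_moves(
  series="0 0 -5 0;0 0 -10 0;0 0 -15 0;-1 0 -20 0;-1 0 -24 0",
)

```text
t: 6.73
ee_pos: [0.5314, -0.2948, 0.2367]
tcp_rot: [1.984, -2.436, 0.001]
force: [-0.5, 0.0, -2.2]
gripper_width: 0.0204
gripper_force: 58.7
```

Run:
```python
from h import *
s=readout.read_state();print(bar(),s["wrist_torque"].round(3),s["force"])
```

```text
(np.float64(-0.283622753313639), np.float64(0.0031251173179516326), np.float64(0.18336079520863652)) [-0.346  0.127  0.102] [-0.51370729  0.03287602 -2.22961203]
```

Pivoting works at about 2 N. I'm continuing along the arc.

Emit:
apply_moves(
  series="-1 0 -6 0;-2 0 -12 0;-3 0 -18 0;-5 0 -24 0;-6 0 -30 0;-8 0 -36 0;-10 0 -42 0;-12 0 -48 0",
)

```text
t: 7.4
ee_pos: [0.5338, -0.2826, 0.2846]
tcp_rot: [-1.984, 2.436, -0.0]
force: [-0.3, -1.3, -1.8]
gripper_width: 0.0203
gripper_force: 58.7
```

Emit:
apply_moves(
  series="-2 0 -6 0;-4 0 -12 0;-7 0 -19 0;-9 0 -25 0;-9 0 -25 0",
)

```text
t: 7.82
ee_pos: [0.5362, -0.2735, 0.3105]
tcp_rot: [-1.984, 2.434, -0.002]
force: [0.4, -0.6, -2.2]
gripper_width: 0.0204
gripper_force: 58.8
```

```bash
cat >> h.py <<'E'
def dow(n):
    im,d=eyes.get_image(n);W=cloud(n,d)
    hsv=cv2.cvtColor(im,cv2.COLOR_RGB2HSV)
    s=readout.read_state();c0=s["ee_pos"]
    v=W-c0;m=(hsv[...,1]>80)&(hsv[...,0]<25)&(W[...,2]>0.10)&(abs(v@[-np.sin(YW),np.cos(YW),0])<.03)
    P=W[m];c=np.median(P,0);
    for _ in range(3):
        V=np.linalg.svd(P-c)[2][0];V*=np.sign(V[1]);r=np.linalg.norm((P-c)-np.outer((P-c)@V,V),axis=1);P=P[r<.015];c=P.mean(0)
    e=(P-c)@V
    print(n,len(P),c,"yaw",np.degrees(np.arctan2(V[1],V[0])).round(2),"pitch",np.degrees(np.arcsin(V[2])).round(2),"len",e.min(),e.max(),"front",c+V*e.max(),"tail",c+V*e.min())
    return im
E
python3 - <<'E'
from h import *
s=readout.read_state();print(bar(),s["wrist_torque"].round(3),s["force"])
im=dow("side");dow("top")
cv2.imwrite("pics/s2.png",cv2.resize(im[100:310,200:450],(714,600),interpolation=cv2.INTER_CUBIC)[...,::-1])
E
```

```text
(np.float64(-0.26174049737335753), np.float64(0.0027526859808814862), np.float64(0.257163325050395)) [-0.369  0.085 -0.024] [ 0.41310918 -0.56951638 -2.24979085]
side 96 [ 0.52838228 -0.32449723  0.2799253 ] yaw 66.72 pitch -8.23 len -0.008185611853309184 0.05634336507349602 front [ 0.55042216 -0.27327416  0.27186209] tail [ 0.5251803  -0.33193896  0.28109673]
top 145 [ 0.56446546 -0.12221285  0.19766114] yaw 81.88 pitch -72.55 len -0.570665927346662 0.023051855702688376 front [ 0.56544196 -0.11536856  0.17567046] tail [ 0.54029137 -0.29164831  0.74205699]
```

View pics/s2.png

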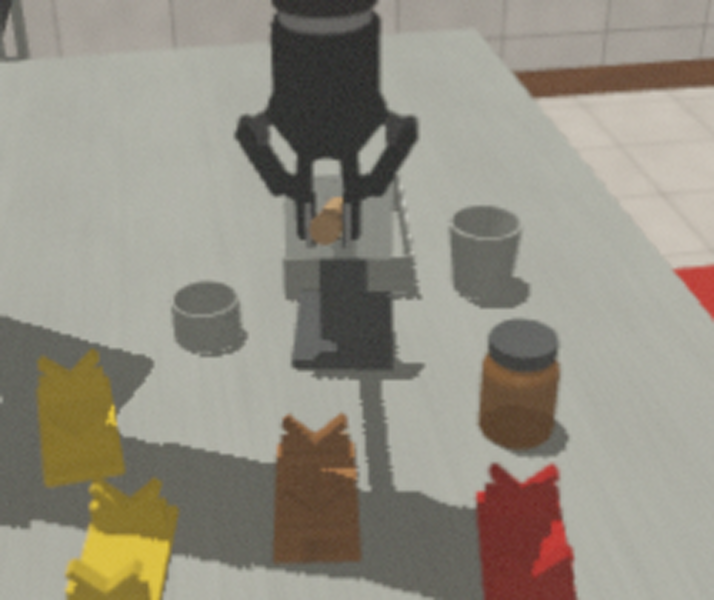

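The crop shows the dowel's tail face in the fingers at (325,228), above the plate, and nothing else has moved. I'll measure the pitch with the wrist camera.

```bash
cat >> h.py <<'E'
def wd():
    st=readout.read_state();im,d=eyes.get_image("wrist");W=cloud("wrist",d,st)
    hsv=cv2.cvtColor(im,cv2.COLOR_RGB2HSV)
    v=W-st["ee_pos"];h=np.array([np.cos(YW),np.sin(YW),0]);l=np.array([-np.sin(YW),np.cos(YW),0])
    m=(hsv[...,1]>50)&(hsv[...,0]<25)&(abs(v@l)<.02)&(v[...,2]>-.075)&(v[...,2]<0)&(v@h<.0)
    P=v[m];x,y,z=P@h,P@l,P[:,2]
    # cylinder fit: axis through (0,y0,z0), slope p, yaw s, radius 11mm
    def f(q):
        a=np.array([np.cos(q[0]),q[1],-np.sin(q[0])]);a/=np.linalg.norm(a)
        w=np.stack([x,y-q[2],z-q[3]],-1);return np.linalg.norm(w-np.outer(w@a,a),axis=1)-.011
    s=least_squares(f,[.4,0,0,-.054],loss="soft_l1",f_scale=.001)
    print("wrist dowel",len(P),"pitch",np.degrees(s.x[0]).round(2),"yawoff",np.degrees(s.x[1]).round(2),"y0,z0",s.x[2:].round(4),"x",x.min().round(4),x.max().round(4),"rms",np.std(f(s.x)).round(5))
    return im
E
python3 - <<'E'
from h import *
im=wd();cv2.imwrite("pics/w3.png",im[...,::-1]);print(bar())
E
```

```text
wrist dowel 9088 pitch 23.9 yawoff 0.24 y0,z0 [-0.0004 -0.0562] x -0.0603 -0.0 rms 0.00211
(np.float64(-0.2623074342936462), np.float64(0.003097031693208925), np.float64(0.25561520562697554))
```

Emit:
apply_moves(
  series="3 0 6 0;3 0 6 0;-1 0 8 0;-5 0 10 0;-8 0 11 0;-12 0 13 0;-15 0 15 0;-19 0 16 0;-19 0 16 0",
)

```text
t: 8.72
ee_pos: [0.5395, -0.2545, 0.2926]
tcp_rot: [-1.985, 2.435, 0.001]
force: [0.7, 0.0, -1.2]
gripper_width: 0.0202
gripper_force: 58.6
```

```bash
cat >> h.py <<'E'
def rep():
    s=readout.read_state();u,l,z=bar(s);c,n=np.cos(.4363),np.sin(.4363)
    F=np.array(s["force"]);a=np.array([np.cos(YW)*c,np.sin(YW)*c,-n]);Y=np.array([-np.sin(YW),np.cos(YW),0])
    print("t",round(s["t"],2),"bx %.4f by %.4f bz %.4f nose %.4f"%(u*c-(z-.124)*n,l,u*n+(z-.124)*c,u*c-(z-.124)*n+.222),"F ax,lat,perp",(F@a).round(1),(F@Y).round(1),(F@np.cross(a,Y)).round(1),"T",s["wrist_torque"].round(2))
E
python3 -c "
from h import *
rep()"
```

```text
t 8.72 bx -0.2685 by 0.0034 bz 0.0020 nose -0.0465 F ax,lat,perp 0.7 -0.7 -1.0 T [-0.02  0.06  0.06]
```

Free inside the barrel with no contact force, so I'm continuing.

Emit:
apply_moves(
  series="-3 0 1.5 0;-6 0 3 0;-9 0 4.2 0;-12 0 5.6 0;-15 0 7 0;-18 0 8.4 0",
)

```text
t: 9.22
ee_pos: [0.5431, -0.2376, 0.2844]
tcp_rot: [1.984, -2.435, 0.001]
force: [-2.6, -8.9, 3.3]
gripper_width: 0.0205
gripper_force: 59.2
```

```bash
python3 -c "
from h import *
rep()"
```

```text
t 9.22 bx -0.2494 by 0.0033 bz 0.0018 nose -0.0274 F ax,lat,perp -9.8 0.8 -0.9 T [-2.29  0.53 -0.03]
```

Emit:
apply_moves(
  series="-3 0 1.4 0;-6 0 2.8 0;-9 0 4.2 0;-12 0 5.6 0;-15 0 7 0;-18 0 8.4 0;-21 0 9.8 0;-24 0 11.2 0",
)

```text
t: 9.88
ee_pos: [0.5479, -0.2185, 0.2752]
tcp_rot: [1.977, -2.433, 0.014]
force: [-4.0, -15.6, 7.8]
gripper_width: 0.0203
gripper_force: 59.6
```

```bash
python3 -c "
from h import *
rep();wd()"
```

```text
t 9.88 bx -0.2276 by 0.0024 bz 0.0019 nose -0.0056 F ax,lat,perp -17.8 0.8 0.2 T [-3.05  0.95  0.16]
wrist dowel 9183 pitch 23.07 yawoff 0.37 y0,z0 [-0.0005 -0.0565] x -0.0612 -0.0 rms 0.00199
```

Emit:
apply_moves(
  series="-3 0 1.4 0;-6 0 2.8 0;-9 0 4.2 0;-12 0 5.6 0;-15 0 7 0;-18 0 8.4 0;-21 0 9.8 0;-24 0 11.2 0",
)

```text
t: 10.6
ee_pos: [0.5528, -0.195, 0.2639]
tcp_rot: [1.977, -2.433, 0.014]
force: [-4.7, -14.3, 6.6]
gripper_width: 0.0202
gripper_force: 59.6
```

```bash
python3 -c "
from h import *
rep()"
```

```text
t 10.6 bx -0.2011 by 0.0023 bz 0.0018 nose 0.0209 F ax,lat,perp -16.4 1.7 -0.3 T [-2.99  0.94  0.19]
```

Emit:
apply_moves(
  series="-3 0 1.4 0;-6 0 2.8 0;-9 0 4.2 0;-12 0 5.6 0;-15 0 7 0;-18 0 8.4 0;-21 0 9.8 0;-24 0 11.2 0;-27 0 12.6 0",
)

```text
t: 11.35
ee_pos: [0.5583, -0.1684, 0.2512]
tcp_rot: [1.977, -2.433, 0.014]
force: [-3.5, -14.7, 7.1]
gripper_width: 0.0203
gripper_force: 59.6
```

```bash
python3 -c "
from h import *
rep()"
```

```text
t 11.35 bx -0.1711 by 0.0024 bz 0.0017 nose 0.0509 F ax,lat,perp -16.7 0.4 0.1 T [-2.89  0.9   0.22]
```

Emit:
apply_moves(
  series="-3 0 1.4 0;-6 0 2.8 0;-9 0 4.2 0;-12 0 5.6 0;-14 0 6.5 0;-16 0 7.5 0;-18 0 8.4 0",
)

```text
t: 11.93
ee_pos: [0.562, -0.1467, 0.2413]
tcp_rot: [-1.983, 2.436, -0.0]
force: [0.3, 0.3, -0.8]
gripper_width: 0.0201
gripper_force: 58.9
```

```bash
python3 -c "
from h import *
rep()"
```

```text
t 11.93 bx -0.1470 by 0.0032 bz 0.0020 nose 0.0750 F ax,lat,perp 0.7 -0.3 -0.6 T [-0.08 -0.02  0.02]
```

Run:
```python
from h import *
im,d=eyes.get_image("top");W=cloud("top",d);W0=np.load("top0.npz")
h=W[...,2]-W0["W"][...,2]
m=(h>.015)&(W[...,1]>-.02)&(W[...,1]<.3)&(W[...,2]<.08)&(W[...,0]>.5)&(W[...,0]<.7)
print(m.sum(),np.nanmedian(W[m],0),np.nanmin(W[m],0),np.nanmax(W[m],0),im[m].mean(0))
cv2.imwrite("pics/c3.png",cv2.resize(im[110:270,150:350],(750,600),interpolation=cv2.INTER_CUBIC)[...,::-1])
```

```text
return np.nanmean(a, axis, out=out, keepdims=keepdims)
Traceback (most recent call last):
ValueError: zero-size array to reduction operation fmin which has no identity
```

Run:
```python
from h import *
im,d=eyes.get_image("top");st=readout.read_state();iw,_=eyes.get_image("wrist")
a=cv2.resize(im[110:270,150:350],(400,320));b=cv2.resize(iw,(400,250))
cv2.imwrite("pics/c3.png",np.vstack([a,b])[...,::-1])
```

```text
(no output)
```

View pics/c3.png

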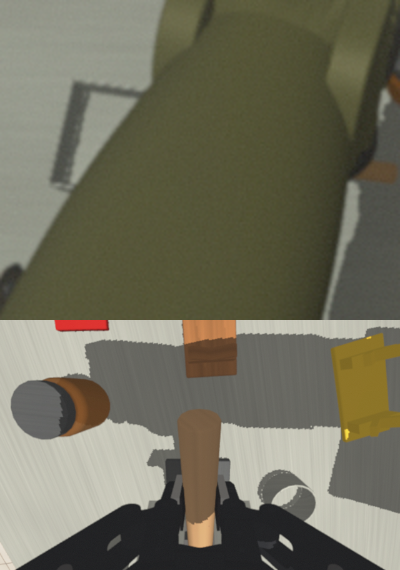

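The arm hides the tray from the top camera. In the wrist view, the dowel tail at (200,430) is still held. I'm drawing the dowel straight out along the axis.

Emit:
apply_moves(
  series="9 0 -4.2 0;24 0 -11.2 0;42 0 -19.6 0;60 0 -28 0;78 0 -36.4 0;96 0 -44.8 0;114 0 -53.2 0;132 0 -61.6 0;150 0 -70 0;168 0 -78.4 0",
)

```text
t: 12.92
ee_pos: [0.5274, -0.3125, 0.3202]
tcp_rot: [1.984, -2.436, 0.0]
force: [0.7, 0.9, -1.4]
gripper_width: 0.0197
gripper_force: 58.8
```

Emit:
apply_moves(
  series="15 0 -7 0;25 0 -12 0;25 0 -12 0",
)

```text
t: 13.17
ee_pos: [0.5226, -0.3379, 0.3327]
tcp_rot: [-1.981, 2.438, -0.003]
force: [0.2, -0.4, -0.1]
gripper_width: 0.0203
gripper_force: 58.8
```

Run:
```python
from h import *
rep();wd()
im,d=eyes.get_image("top");W=cloud("top",d);W0=np.load("top0.npz")
h=W[...,2]-W0["W"][...,2]
m=(abs(h)>.012)&(W[...,1]>-.02)&(W[...,1]<.3)&(W[...,2]<.08)&(W[...,0]>.5)&(W[...,0]<.7)
print(m.sum(),W[m].mean(0) if m.any() else 0)
cv2.imwrite("pics/c4.png",cv2.resize(im[110:270,150:350],(750,600),interpolation=cv2.INTER_CUBIC)[...,::-1])
```

```text
t 13.17 bx -0.3626 by 0.0030 bz 0.0024 nose -0.1406 F ax,lat,perp -0.3 -0.3 -0.2 T [-0.04 -0.02  0.03]
wrist dowel 9132 pitch 22.84 yawoff 0.25 y0,z0 [-0.0004 -0.0563] x -0.0606 -0.0 rms 0.00203
70 [0.5913784  0.07564788 0.0366809 ]
```

View pics/c4.png

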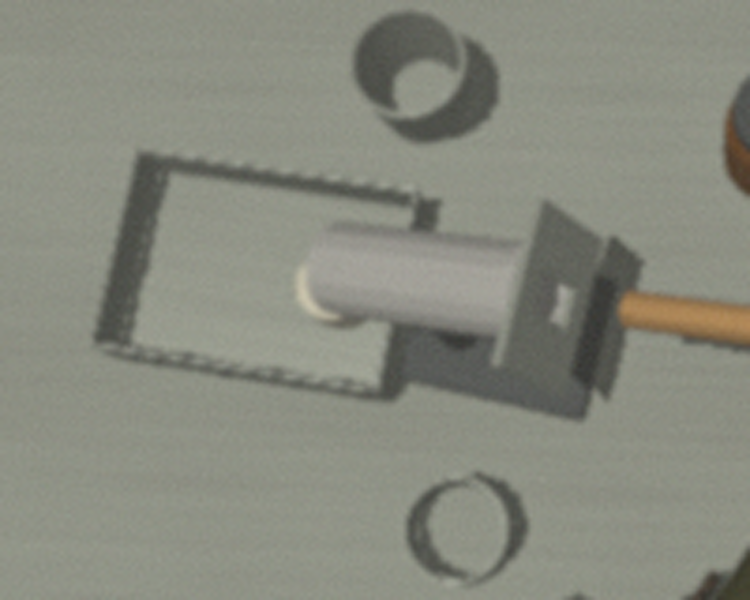

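The plunger stands upright in the tray, under the outlet at (320,290) in the crop. Its top is about 40 mm up, and the tray, cup and cutter haven't moved. Now I carry the dowel over its rest.

```bash
python3 -c "
from h import *
go([.507,-.379,.185],-98.1,7)"
```

```text
t 13.27 ee [ 0.5228 -0.3357  0.3314] yaw -101.7 tilt [-5.e-04 -0.e+00 -1.e+00] F [-1.   0.4 -0.9]
total [ 45.6   6.7 146.3] -0.0628 rows>= 3.7
7 1 21 -0.009;13 2 42 -0.018;20 3 63 -0.027;26 4 84 -0.036;33 5 105 -0.045;39 6 125 -0.054;46 7 146 -0.063
```

Emit:
apply_moves(
  series="10 1 10 -0.013;22 3 25 -0.03;36 5 50 -0.05;46 7 75 -0.063;46 7 100 -0.063;46 7 125 -0.063;46 7 140 -0.063;46 7 146 -0.063;46 7 146 -0.063;46 7 146 -0.063",
)

```text
t: 14.1
ee_pos: [0.5071, -0.3787, 0.1858]
tcp_rot: [-2.061, 2.371, 0.0]
force: [0.4, 1.4, 0.2]
gripper_width: 0.0202
gripper_force: 58.8
```

```bash
python3 -c "
from h import *
go([.507,-.379,.1045],-98.1,7)
print(readout.read_state()['wrist_torque'])"
```

```text
t 14.1 ee [ 0.5071 -0.3787  0.1858] yaw -98.0 tilt [-2.e-04  1.e-04 -1.e+00] F [0.4 1.4 0.2]
total [ 0.3  0.  81.3] 0.0017 rows>= 1.9
0 0 12 0.000;0 0 23 0.000;0 0 35 0.001;0 0 46 0.001;0 0 58 0.001;0 0 70 0.001;0 0 81 0.002
[-0.06816236  0.00535467  0.00743621]
```

Emit:
apply_moves(
  series="0 0 8 0;0 0 16 0;0 0 22 0;0 0 28 0;0 0 34 0;0 0 40 0;0 0 40 0",
)

```text
t: 14.68
ee_pos: [0.5065, -0.3792, 0.1445]
tcp_rot: [-2.059, 2.372, 0.001]
force: [1.3, -0.4, 2.0]
gripper_width: 0.0202
gripper_force: 58.6
```

Emit:
apply_moves(
  series="0 0 6 0;0 0 12 0;0 0 18 0;0 0 24 0;0 0 30 0;0 0 35 0;0 0 38 0;0 0 38 0",
)

```text
t: 15.35
ee_pos: [0.5064, -0.3791, 0.1065]
tcp_rot: [2.06, -2.372, -0.001]
force: [0.6, -2.4, 1.8]
gripper_width: 0.0202
gripper_force: 58.6
```

```bash
python3 -c "
from h import *
s=readout.read_state();print(s['ee_pos'],s['force'],s['wrist_torque'].round(2));wd()
from h import *
st=s;im,d=eyes.get_image('wrist');cv2.imwrite('pics/w5.png',im[...,::-1])"
```

```text
[ 0.50644817 -0.37911035  0.10654338] [ 0.56116434 -2.36572779  1.75701814] [-0.25 -0.1  -0.16]
wrist dowel 8639 pitch 0.65 yawoff 3.41 y0,z0 [-0.0002 -0.0552] x -0.06 -0.0 rms 0.00127
```

Emit:
apply_moves(
  series="0 0 1 0;0 0 2 0;0 0 3 0;0 0 3 0",
)

```text
t: 15.78
ee_pos: [0.5068, -0.3793, 0.1048]
tcp_rot: [-2.06, 2.372, -0.0]
force: [-0.9, -1.8, 4.1]
gripper_width: 0.0202
gripper_force: 58.9
```

Emit:
apply_moves(
  series="0 0 0 0;0 0 0 0;0 0 0 0;0 0 0 0;0 0 0 0;0 0 0 0;0 0 0 0",
  claw=1,
)

```text
t: 16.37
ee_pos: [0.5066, -0.3792, 0.1044]
tcp_rot: [2.06, -2.372, -0.0]
force: [1.2, 0.6, -0.2]
gripper_width: 0.0855
gripper_force: 0.0
```

Emit:
apply_moves(
  series="0 0 -8 0;0 0 -20 0;0 0 -45 0;0 0 -75 0;0 0 -110 0;0 0 -110 0;0 0 -110 0",
)

```text
t: 16.95
ee_pos: [0.5083, -0.3805, 0.2187]
tcp_rot: [-2.059, 2.371, -0.01]
force: [-0.2, 0.2, -0.8]
gripper_width: 0.0857
gripper_force: 0.0
```

Run:
```python
from h import *
st=readout.read_state();print(st["t"],st["ee_pos"],st["force"])
for n in("wrist","top"):
    st=readout.read_state();im,d=eyes.get_image(n);W=cloud(n,d,st)
    hsv=cv2.cvtColor(im,cv2.COLOR_RGB2HSV)
    m=(hsv[...,1]>70)&(hsv[...,0]<25)&(W[...,2]>(.0565 if n=="wrist" else .053))&(W[...,2]<.075)&(abs(W[...,0]-.515)<.04)&(W[...,1]<-.1)
    P=W[m];c=P.mean(0);V=np.linalg.svd(P-c)[2][0];V*=np.sign(V[1]);e=(P-c)@V
    print(n,len(P),c,"yaw",np.degrees(np.arctan2(V[1],V[0])),"pitch",np.degrees(np.arcsin(V[2])),"front",c+V*e.max(),"tail",c+V*e.min(),"ztop",np.percentile(P[:,2],95))
    if n=="top": b=cv2.resize(im[130:260,160:460],(780,338))
    else: a=cv2.resize(im,(780,488))[:250]
cv2.imwrite("pics/f.png",np.vstack([a,b])[...,::-1])
```

```text
16.95 [ 0.50832453 -0.38050794  0.21866099] [-0.21358074  0.23054462 -0.84481241]
wrist 5292 [ 0.51083663 -0.35381155  0.05938227] yaw 82.46807325790502 pitch 0.04861867397798059 front [ 0.52488137 -0.24758863  0.05947319] tail [ 0.49028564 -0.50924255  0.05924923] ztop 0.06123964179197782
top 744 [ 0.5209952  -0.27140425  0.05709779] yaw 82.13704698505161 pitch -0.005314038434399179 front [ 0.53619685 -0.16132914  0.05708748] tail [ 0.50579946 -0.38143663  0.05710809] ztop 0.06053913905374791
```

View pics/f.png

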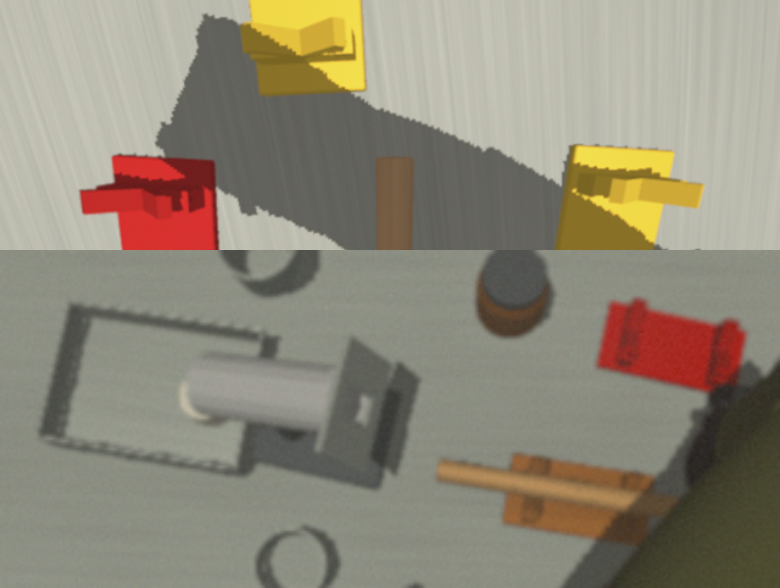

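The dowel lies level in both notches, with its front end at (440,470) in the lower half of the picture. Its centre is about 2 mm from the rest's middle, the plunger is in the tray, and the gripper is clear.

```bash
python3 -c "
from workcell import hand_in
print(hand_in())"
```

```text
the job is handed in; nothing more can be done
None
```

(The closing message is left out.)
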